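# Make up two battery-pack kits for the spot welder

### The arm

A 6-joint arm with a two-finger parallel gripper is mounted at the origin on the work surface. World frame = base frame: x ahead of the robot, y to its left, z up, the work surface at z = 0. Lengths are in m, angles in rad, forces in N, time in s.
With the tool pointing down it reaches from about 0.3 to 0.775 m from the base axis. Payload 14.6 kg.
Tool frame: the origin (TCP) lies on the mounting face of the last link; the fingertips stand 199 mm ahead of it and the grasp point (between the pads) lies 180 mm ahead of it; z points along the fingers, y is the direction in which the jaws open and shut (so a half turn about z gives the same grasp; the last joint's range is limited). The gripper opens to 94 mm and grips with 3 to 60 N. Pads are 16 mm wide; open, the fingers measure 119 mm over their backs; the gripper's body (75 mm by 177 mm) begins 78 mm behind the grasp point.
Start: joints at [-1.279, 0.3, 1.521, -0, 1.321, -0.067], TCP at [0.193, -0.515, 0.405] pointing down, gripper open.
Joint ranges: [-3.03, 3.03], [-0.79, 2.21], [0.23, 2.52], [-1.04, 4.18], [0, 3.07], [-2.55, 2.55]. Speed limits (rad/s): [2.22, 2.22, 2.57, 3.14, 3.14, 3.14].

### API

Orientations are given as [roll, pitch, yaw] about the fixed x, y, z axes, in that order (R = Rz(yaw) Ry(pitch) Rx(roll)).
In Python, from station import sensors, vision, job gives the robot as it stands. The module is installed in compiled form; this text tells all that it offers.
- The arm moves only by the tool arm_command, never from a script. Its argument "plan" is one flat list of numbers, 5 for each row, row after row: the closure, from -1 (fully open) to 1 (shut), so that 0 is half open, then the shift along the world's x, y, z scaled (see below), then the turn about the world's z scaled (see below). A call has 1 to 20 rows; each row is the pose to reach, as a shift and turn from the pose commanded when the call began; what a row does not reach only later rows make up. The controller multiplies each number of a shift by 400 mm and each number of a turn by 120 degrees. A row lasts 1/10 s, in which the tool goes at most 50 mm and 8.59 degrees, less where a joint would pass 70% of its speed; a pose out of reach is approached as far as the arm can. A call with a number of a shift or a turn outside -1 to 1 is refused whole. A call with a gripper value outside its range is refused whole. The fingers move at their own pace and stop on an object; "newtons" is the grip in N (left out, the last holds). Time passes only in rows, so rows that repeat a pose let the fingers close. It gives the time, the measured TCP pose, the force and the opening at its end, in the units of the state.
- sensors.get_obs(): the state, without advancing time (a new reading comes with each control period).
- vision.camera(name): name is "scene" or "side" or "wrist"; returns the picture (420x560x3 uint8, blue, green, red); there is no depth.
- vision.camera_params(name): a dict with "intrinsics" (3x3 intrinsics, pixels), "rvec" (rotation vector, rad) and "tvec" (3), from world to camera coordinates, as OpenCV has them. Camera axes: x right, y down, z forward; pixel columns grow to the right and rows downward; lengths in m; the calibration is good to about 2 mm. The wrist camera is an equidistant fisheye: a pixel r from the principal point sees the ray r / f radians off the axis. A picture is of the moment at which its call begins: read the wrist's pose just before it. camera_params takes no time and is no camera call; for the wrist camera it gives the pose at the moment of the call.
- job.hand_in(): hands the job in, once; it reports no verdict.
Trained networks look in the newest picture that a camera, given by its name, has taken for a name from the list of things; names that differ only in an ending like _2 or _b are one class to them, and where a whole thing is asked for, a point or a joint stands for the part that bears it (a point fixed in the world has none). Each returns a list of dicts, best first, with "confidence" (0 to 1); they miss things now and then, are a little off and sometimes report something else, mostly with a low value. They report only what shows in the picture. A call takes as long as a camera call. They do not tell look-alikes from the thing itself.
- vision.search_frame(name, camera): "at" ([row, column] in pixels, amid what is visible of it).
- vision.silhouettes(name, camera): "mask" (420x560 bool, what is visible of it) and "at" ([row, column] in pixels, amid what is visible of it).
- vision.pinpoint(name, camera): "at" ([row, column] in pixels: a listed point, or the origin of a listed thing).
The state is a dict: "time_s": time; "qpos": joint angles; "joint_vel": joint speeds; "tau": joint torques, N m; "ee_pos": TCP position; "eef_rot": TCP orientation; "force": force on the tool from outside, world axes, zero at the start; "moment": the same for the moment, N m; "grip_width": finger opening in m.
Only numpy, scipy, OpenCV 4.12 (cv2) and the standard library are available. Lean on these libraries where they do the work, as an engineer would, in place of code of your own. Each camera call takes 0.05 s, during which the arm holds its last target.

### The job

Make up the two kits for the spot welder. In the tray with two equal compartments, stand the slim cell and the small short cell upright on the floor, one in each compartment, either way round; in the other tray, lay the insulating disc flat in the wide compartment with the fat tall cell standing upright in the middle of it, and put the terminal block, screws up, lengthwise in the narrow compartment. Leave the squat cell, the glue bottle and the screwdriver where they are.

Things in the scene. Friction and masses are not known exactly. Their poses are not given: they have to be found in the camera images.
- cell_fat: The fat tall battery cell in a brown card sleeve, 33 mm diameter, 61 mm high, about 140 g. Plain straight cylinder with a small steel terminal button (2 mm high, included in the height) on top; it stands upright on the bench at the start. Origin: centre of its underside, z up along its axis. Loose.
- cell_slim: The slim tall battery cell in a brown card sleeve, 18 mm diameter, 65 mm high, about 46 g. Plain straight cylinder with a small steel terminal button (2 mm high, included in the height) on top; it stands upright on the bench at the start. Origin: centre of its underside, z up along its axis. Loose.
- cell_short: The small short battery cell in a brown card sleeve, 23 mm diameter, 43 mm high, about 55 g. Plain straight cylinder with a small steel terminal button (2 mm high, included in the height) on top; it stands upright on the bench at the start. Origin: centre of its underside, z up along its axis. Loose.
- cell_squat: The squat, wide battery cell in a brown card sleeve, 40 mm diameter, 30 mm high, about 100 g; it belongs to neither kit. Plain straight cylinder with a small steel terminal button (2 mm high, included in the height) on top; it stands upright on the bench at the start. Origin: centre of its underside, z up along its axis. Loose.
- disc: The insulating disc: plain black plastic, 46 mm diameter, 16 mm thick, lying flat on the bench. Origin: centre of its underside, z up. Loose.
- terminal_block: The screw terminal block: white plastic block 48 mm long (its x axis), 22 mm wide (its y axis), 20 mm high, four brass screws in a row along its top. Origin: centre of its underside, z up. Loose.
- twin_tray: Tray with two equal square compartments: white floor, grey rim, fixed to the bench, 130 x 60 mm outside (its x, y). Compartments 50 x 50 mm inside, centres at x = -35 and +35 mm, y = 0; a 20 mm land between. Floor 4 mm, rim (5 mm thick) and land 10 mm above the bench. Origin: centre of underside, z up; turned any way.
- mixed_tray: Tray with two unequal compartments: white floor, grey rim, fixed, 142 x 82 mm outside (its x, y). Wide compartment 68 (x) by 72 mm (y) inside, centre x = -32 mm, y = 0; narrow one 44 (x) by 72 mm (y), so long along y, centre x = +44 mm, y = 0; a 20 mm land between. Floor 4 mm, rim (5 mm thick) and land 10 mm above the bench. Origin: centre of underside, z up; turned any way.
- glue_bottle: Bystander: small yellow glue bottle with a nozzle, 30 mm diameter, 75 mm high, standing on the bench. Origin: centre of its underside. Loose.
- screwdriver: Bystander: screwdriver with a red handle, 180 mm long, lying on the bench with its length roughly along world y. Origin: under the middle of its length; the body's x axis runs along it towards the blade. Loose.
Things that resemble listed ones, but are neither listed nor needed, are in the scene too. What is meant by the terminal_block is not blue, green or red, and is the larger of those in its own colour.

How it is judged:
By the outcome, as a careful person would: the job done as asked, in the order asked, and still so for the second after the job is handed in, with the robot touching nothing.
It also fails if it takes over 128 s, if anything falls off the work surface, if the arm or the gripper's body presses on something with over 40 N, if the wrist force passes 120 N, or if a joint passes its speed limit or range.

## Working session

There is one attempt and no reset: what is moved stays moved. The work goes in short steps, Python scripts to look and compute and a tool call to move; the robot and the scene stay as the last step left them, time stands still between calls to the robot, and variables do not carry over. Pictures are saved under pics/ and viewed, and the job is handed in when it is done.

Besides the shell and the picture viewer there is one more tool, called after "Emit:" as name(argument=value, ...), one argument or row to a line, values as JSON. arm_command: Moves the arm, as the interface text tells. Its arguments: {"type":"object","properties":{"plan":{"type":"array"},"newtons":{"type":"number"}},"required":["plan"]}

```bash
mkdir -p pics
python3 - <<'E'
from station import sensors, vision, job
import cv2
print(sensors.get_obs())
for n in ["scene","side","wrist"]:
    im=vision.camera(n); cv2.imwrite(f"pics/{n}0.png",im)
    p=vision.camera_params(n); print(n,p)
E
```

```text
{'time_s': 0.0, 'qpos': array([-1.27860793e+00,  3.00471012e-01,  1.52156712e+00, -5.37178250e-05,
        1.32074688e+00, -6.65764281e-02]), 'joint_vel': array([ 0.00123574,  0.00184248,  0.00083083,  0.00028798,  0.00024798,
       -0.00102017]), 'tau': array([ 7.62065229e-04, -5.31806159e+01, -3.52738130e+01,  7.08697387e-02,
        2.44099548e-02, -1.08767833e-04]), 'ee_pos': array([ 0.1931112 , -0.51494809,  0.40409216]), 'eef_rot': array([-3.14039948e+00, -2.74080265e-05,  3.58778134e-01]), 'force': array([ 0.2024084 , -0.47543049, -0.70452618]), 'moment': array([-0.0113315 , -0.02483045, -0.01824344]), 'grip_width': 0.09422900800692767}
scene {'intrinsics': array([[434.43611237,   0.        , 280.80559377],
       [  0.        , 434.43611237, 205.59845808],
       [  0.        ,   0.        ,   1.        ]]), 'rvec': array([ 1.19606863,  2.55616987, -0.73229751]), 'tvec': array([ 0.34413212, -0.30906533,  1.11578847])}
side {'intrinsics': array([[398.69953216,   0.        , 281.39787544],
       [  0.        , 398.69953216, 212.80766251],
       [  0.        ,   0.        ,   1.        ]]), 'rvec': array([ 2.11838511, -0.30096537,  0.19203157]), 'tvec': array([-0.50717821,  0.13226912,  0.63206652])}
wrist {'intrinsics': array([[325.1922621 ,   0.        , 275.06519491],
       [  0.        , 325.1922621 , 211.91945013],
       [  0.        ,   0.        ,   1.        ]]), 'rvec': array([-2.42159021,  1.67877539,  0.19371474]), 'tvec': array([-0.54894514, -0.02308736,  0.38837244])}
```

View pics/scene0.png

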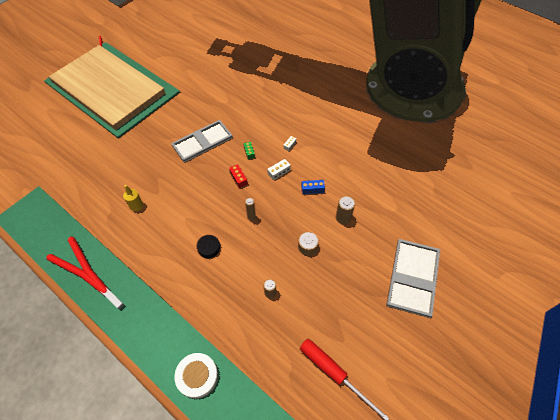

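View pics/side0.png

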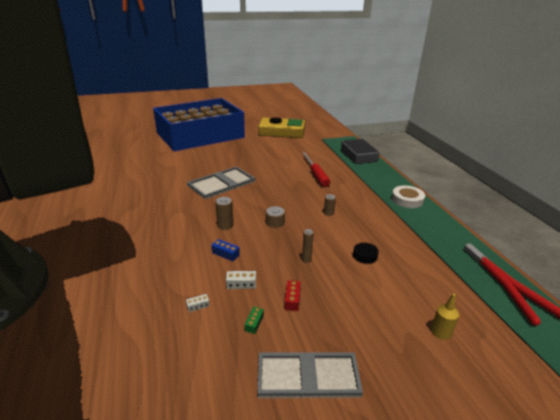

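View pics/wrist0.png

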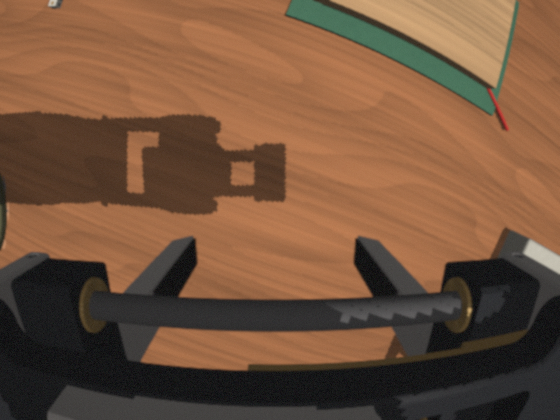

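The scene picture shows four cells: slim (209,250), fat (209,346), squat (242,308) and short (288,269). It also shows the disc (246,208), the twin tray (141,202) and the mixed tray (277,414). The terminal block candidates are white (169,279), small white (143,290), blue (186,313), red (175,238) and green (150,249). The larger white one at (169,279) fits the description. I'll measure and crop it.

```bash
cat > h.py <<'E'
import numpy as np, cv2
from scipy.optimize import least_squares
from station import sensors, vision, job
P={n:vision.camera_params(n) for n in("scene","side")}
def proj(n,X):
    p=P[n]; return cv2.projectPoints(np.asarray(X,float).reshape(-1,1,3),p["rvec"],p["tvec"],p["intrinsics"],None)[0].reshape(-1,2)
def ray(n,uv,z):
    p=P[n];R=cv2.Rodrigues(p["rvec"])[0];c=-R.T@p["tvec"]
    d=R.T@np.linalg.inv(p["intrinsics"])@np.array([uv[0],uv[1],1.]);return c+d*(z-c[2])/d[2]
def cyl(x,y,r,h,z0=0):
    a=np.linspace(0,2*np.pi,48,endpoint=False)
    return np.vstack([np.c_[x+r*np.cos(a),y+r*np.sin(a),0*a+z] for z in(z0,z0+h)])
def box(x,y,t,l,w,h,z0=0):
    c=np.array([[sx*l/2,sy*w/2]for sx in(-1,1)for sy in(-1,1)]);R=np.array([[np.cos(t),-np.sin(t)],[np.sin(t),np.cos(t)]])
    c=c@R.T+[x,y];return np.vstack([np.c_[c,np.full(4,z)]for z in(z0,z0+h)])
def hullc(n,X):
    h=cv2.convexHull(proj(n,X).astype(np.float32));m=cv2.moments(h);return np.array([m['m10']/m['m00'],m['m01']/m['m00']]),m['m00']
def maskc(m):
    v,u=np.nonzero(m);return np.array([u.mean(),v.mean()])
def fitcyl(cs,r,h,z0=0):
    x0=ray(*list(cs.items())[0],z0+h/2)[:2]
    f=lambda q:np.concatenate([hullc(n,cyl(q[0],q[1],r,h,z0))[0]-c for n,c in cs.items()])
    s=least_squares(f,x0);return s.x,s.fun
DIM=dict(cell_fat=(.0165,.061),cell_slim=(.009,.065),cell_short=(.0115,.043),cell_squat=(.02,.03),disc=(.023,.016))
E
python3 - <<'E'
from h import *
ims={n:vision.camera(n) for n in P}
np.savez("im0.npz",**ims)
for k,(r,h) in DIM.items():
    cs={}
    for n in P:
        for d in vision.silhouettes(k,n)[:3]:
            print(k,n,round(d["confidence"],2),np.round(d["at"]),d["mask"].sum(), end=' | ')
        d=vision.silhouettes(k,n)
        if d: cs[n]=maskc(d[0]["mask"])
    print()
    x,f=fitcyl(cs,r,h);print(k,x.round(4),f.round(2),[(hullc(n,cyl(*x,r,h))[1].round()) for n in cs])
for k in("terminal_block","twin_tray","mixed_tray"):
    for n in P:
        for d in vision.silhouettes(k,n):
            c=maskc(d["mask"]);rr=cv2.minAreaRect(cv2.findContours(d["mask"].astype(np.uint8),0,1)[0][0]);print(k,n,round(d["confidence"],2),c.round(1),d["mask"].sum(),ray(n,c,.01).round(4))
im=ims["scene"]
cv2.imwrite("pics/crop1.png",cv2.resize(im[110:230,160:330],None,fx=4.5,fy=4.5,interpolation=cv2.INTER_CUBIC))
cv2.imwrite("pics/crop2.png",cv2.resize(im[225:330,370:460],None,fx=5,fy=5,interpolation=cv2.INTER_CUBIC))
E
```

```text
cell_fat scene 0.81 [207. 344.] 377 | cell_fat side 0.75 [214. 225.] 495 | Traceback (most recent call last):
  File "<stdin>", line 12, in <module>
AttributeError: 'float' object has no attribute 'round'
```

```bash
sed -i "s/,m\['m00'\]$/,round(m['m00'])/" h.py
python3 - <<'E'
from h import *
ims={n:vision.camera(n) for n in P}
np.savez("im0.npz",**ims)
for k,(r,h) in DIM.items():
    cs={}
    for n in P:
        D=vision.silhouettes(k,n)
        for d in D[:3]:
            print(k,n,round(d["confidence"],2),np.round(d["at"]),d["mask"].sum(), end=' | ')
        if D: cs[n]=maskc(D[0]["mask"])
    print()
    x,f=fitcyl(cs,r,h);print(k,x.round(4),f.round(2),[hullc(n,cyl(*x,r,h))[1] for n in cs])
for k in("terminal_block","twin_tray","mixed_tray"):
    for n in P:
        for d in vision.silhouettes(k,n):
            c=maskc(d["mask"]);print(k,n,round(d["confidence"],2),c.round(1),d["mask"].sum(),ray(n,c,.01).round(4))
im=ims["scene"]
cv2.imwrite("pics/crop1.png",cv2.resize(im[110:230,160:330],None,fx=4.5,fy=4.5,interpolation=cv2.INTER_CUBIC))
cv2.imwrite("pics/crop2.png",cv2.resize(im[225:330,370:460],None,fx=5,fy=5,interpolation=cv2.INTER_CUBIC))
E
```

```text
cell_fat scene 0.61 [207. 346.] 420 | cell_fat side 0.72 [212. 224.] 516 | 
cell_fat [0.4372 0.0882] [ 0.5  -0.15  0.33  0.11] [437, 545]
cell_slim scene 0.45 [206. 252.] 189 | cell_slim side 0.54 [247. 305.] 341 | 
cell_slim [ 0.5596 -0.0609] [ 0.35 -0.73  0.71 -0.67] [201, 348]
cell_short scene 0.46 [286. 268.] 172 | cell_short side 0.57 [204. 330.] 218 | 
cell_short [0.6605 0.0771] [-0.02 -0.2   0.04 -0.36] [219, 235]
cell_squat scene 0.65 [242. 310.] 410 | cell_squat side 0.68 [278. 242.] 509 | cell_squat side 0.61 [214. 277.] 336 | 
cell_squat [0.4779 0.0134] [ -4.05 -35.22  12.88 -41.98] [390, 476]
disc scene 0.75 [247. 207.] 446 | disc side 0.76 [251. 365.] 451 | disc side 0.34 [376. 306.] 4635 | 
disc [ 0.6679 -0.0784] [0.55 0.14 0.44 0.51] [460, 479]
terminal_block scene 0.74 [278.4 169.4] 281 [ 0.4342 -0.0919  0.01  ]
terminal_block scene 0.67 [237.8 175.5] 231 [ 0.504  -0.1503  0.01  ]
terminal_block scene 0.59 [312.  186.2] 304 [ 0.4222 -0.0068  0.01  ]
terminal_block side 0.93 [240.4 279.5] 505 [ 0.4311 -0.0908  0.01  ]
terminal_block side 0.88 [253.4 319.1] 346 [ 0.4318 -0.1811  0.01  ]
terminal_block side 0.87 [225.5 249.2] 423 [ 0.4217 -0.0029  0.01  ]
terminal_block side 0.81 [197.5 301.8] 286 [ 0.3567 -0.1233  0.01  ]
terminal_block side 0.76 [292.4 295.1] 423 [ 0.503  -0.1489  0.01  ]
twin_tray scene 0.6 [201.  140.8] 1241 [ 0.4859 -0.2839  0.01  ]
twin_tray side 0.62 [308.1 374.7] 4613 [ 0.4775 -0.2919  0.01  ]
mixed_tray scene 0.77 [413.4 278.1] 3047 [0.4665 0.2715 0.01  ]
mixed_tray scene 0.17 [249.9 209. ] 198 [ 0.551  -0.0717  0.01  ]
mixed_tray side 0.91 [220.  181.7] 1222 [0.4552 0.2619 0.01  ]
```

View pics/crop1.png

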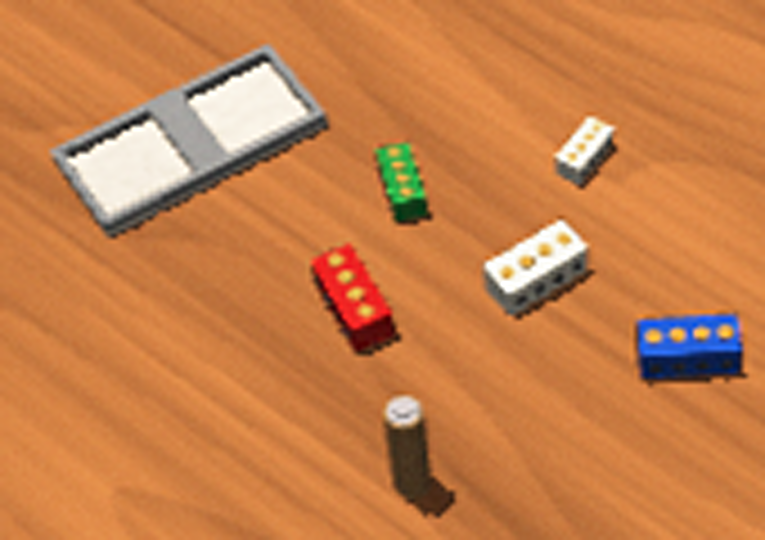

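```bash
cat >> h.py <<'E'
def masksil(name,n,near=None):
    D=vision.silhouettes(name,n)
    if near is not None: D=[d for d in D if np.hypot(*(maskc(d["mask"])-near))<15]
    return D[0]["mask"] if D else None
def fitbox(masks,l,w,h,z0,x0):
    # soft-free: match moments (centroid + second moments) of hull with mask
    def mom(m): 
        return np.array([m['m10']/m['m00'],m['m01']/m['m00'],*(np.array([m['mu20'],m['mu11'],m['mu02']])/m['m00']/8)])
    tg={n:mom(cv2.moments(m.astype(np.uint8),True)) for n,m in masks.items()}
    def f(q):
        o=[]
        for n in masks:
            hl=cv2.convexHull(proj(n,box(*q,l,w,h,z0)).astype(np.float32));o.append(mom(cv2.moments(hl))-tg[n])
        return np.concatenate(o)
    best=None
    for t in np.arange(0,np.pi,np.pi/6):
        s=least_squares(f,[*x0,t])
        if best is None or s.cost<best.cost:best=s
    return best.x,best.fun
E
python3 - <<'E'
from h import *
ims={n:vision.camera(n) for n in P}
def overlay(items,name):
    for n in P:
        im=ims[n].copy(); im=cv2.resize(im,None,fx=4,fy=4,interpolation=cv2.INTER_CUBIC)
        for X,col in items:
            hl=cv2.convexHull(((proj(n,X)+.5)*4-.5).astype(np.float32)).astype(int);cv2.polylines(im,[hl],True,col,1)
        cv2.imwrite(f"full_{name}_{n}.png",im)
items=[]
for k,l,w,h,x0,nr in(("terminal_block",.048,.022,.02,(.432,-.091),{"scene":(278.4,169.4),"side":(240.4,279.5)}),("twin_tray",.13,.06,.01,(.48,-.288),None),("mixed_tray",.142,.082,.01,(.46,.267),{"scene":(413.4,278.1),"side":(220,181.7)})):
    ms={n:masksil(k,n,nr[n] if nr else None) for n in P}
    for sub in (("scene","side"),("scene",),("side",)):
        m={n:ms[n] for n in sub if ms[n] is not None}
        if not m: continue
        q,f=fitbox(m,l,w,h,0,x0);print(k,sub,q.round(4),f.round(1))
        if len(sub)==2: items.append((box(*q,l,w,h),(0,255,0)))
for k,x in dict(cell_fat=(.4372,.0882),cell_slim=(.5596,-.0609),cell_short=(.6605,.0771),disc=(.6679,-.0784)).items():
    items.append((cyl(*x,*DIM[k]),(255,0,255)))
overlay(items,"a")
a=cv2.imread("full_a_scene.png");b=cv2.imread("full_a_side.png")
cv2.imwrite("pics/o1.png",a[460:1060,640:1440]);cv2.imwrite("pics/o2.png",a[800:1300,1100:1800]);
cv2.imwrite("pics/o3.png",b[1200:1640,800:1600]);cv2.imwrite("pics/o4.png",b[620:1200,740:1540])
E
```

```text
terminal_block ('scene', 'side') [ 0.432 -0.091  0.   ] [ 1.  -0.  -0.8 -0.4  1.1  0.2  0.5  0.4 -0.6  0.2]
terminal_block ('scene',) [ 0.4331 -0.092   2.618 ] [ 0.4 -0.   0.7  0.5 -0.2]
terminal_block ('side',) [ 0.432 -0.091  0.   ] [ 0.2  0.5  0.4 -0.6  0.2]
twin_tray ('scene', 'side') [ 0.4796 -0.2879  2.618 ] [ 1.  -0.4  4.3  3.3 -2.9  1.4  1.1 -0.5 17.5  3.5]
twin_tray ('scene',) [ 0.48  -0.288  2.618] [ 0.8 -0.4  4.3  3.3 -2.9]
twin_tray ('side',) [ 0.4794 -0.2881  2.618 ] [ 1.3  1.2 -0.4 17.5  3.5]
mixed_tray ('scene', 'side') [0.4597 0.269  0.5236] [ 0.1 -0.3 -0.5  4.1  0.2  0.3  1.1 -1.8 -0.8  0.7]
mixed_tray ('scene',) [0.46   0.267  0.5236] [-0.8 -0.8 -0.6  4.   0.1]
mixed_tray ('side',) [0.46   0.2672 0.5236] [ 0.6  1.4 -1.7 -0.8  0.8]
```

The crop confirms that the larger white block (169,279) is longer than the small one at (143,290), and that its screws face up. The fits stalled because of float32 finite differences, so I'll switch to Nelder-Mead.

```bash
python3 - <<'E'
s=open('h.py').read()
s=s.replace("from scipy.optimize import least_squares","from scipy.optimize import minimize\nclass _S:pass\ndef least_squares(f,x0):\n    x0=np.asarray(x0,float);sim=np.vstack([x0]+[x0+d for d in np.diag([.01,.01,.3][:len(x0)])])\n    r=minimize(lambda q:np.sum(np.square(f(q))),x0,method='Nelder-Mead',options=dict(initial_simplex=sim,xatol=2e-5,fatol=1e-4,maxiter=600));s=_S();s.x=r.x;s.fun=f(r.x);s.cost=r.fun;return s")
open('h.py','w').write(s)
E
cat > meas.py <<'E'
from h import *
ims={n:vision.camera(n) for n in P}
def overlay(items,name):
    for n in P:
        im=ims[n].copy(); im=cv2.resize(im,None,fx=4,fy=4,interpolation=cv2.INTER_CUBIC)
        for X,col in items:
            hl=cv2.convexHull(((proj(n,X)+.5)*4-.5).astype(np.float32)).astype(int);cv2.polylines(im,[hl],True,col,1)
        cv2.imwrite(f"full_{name}_{n}.png",im)
items=[]
for k,l,w,h,x0,nr in(("terminal_block",.048,.022,.02,(.432,-.091),{"scene":(278.4,169.4),"side":(240.4,279.5)}),("twin_tray",.13,.06,.01,(.48,-.288),None),("mixed_tray",.142,.082,.01,(.46,.267),{"scene":(413.4,278.1),"side":(220,181.7)})):
    ms={n:masksil(k,n,nr[n] if nr else None) for n in P}
    for sub in (("scene","side"),("scene",),("side",)):
        m={n:ms[n] for n in sub if ms[n] is not None}
        if not m: continue
        q,f=fitbox(m,l,w,h,0,x0);print(k,sub,q.round(4),f.round(1))
        if len(sub)==2: items.append((box(*q,l,w,h),(0,255,0)))
for k in("cell_fat","cell_slim","cell_short","disc"):
    cs={n:maskc(vision.silhouettes(k,n)[0]["mask"]) for n in P}
    x,f=fitcyl(cs,*DIM[k]);print(k,x.round(4),f.round(2),[fitcyl({n:cs[n]},*DIM[k])[0].round(4) for n in P])
    items.append((cyl(*x,*DIM[k]),(255,0,255)))
overlay(items,"a")
a=cv2.imread("full_a_scene.png");b=cv2.imread("full_a_side.png")
cv2.imwrite("pics/o1.png",a[460:1060,640:1440]);cv2.imwrite("pics/o2.png",a[800:1300,1100:1800]);
cv2.imwrite("pics/o3.png",b[1200:1640,800:1600]);cv2.imwrite("pics/o4.png",b[620:1200,740:1540])
E
python3 meas.py
```

```text
terminal_block ('scene', 'side') [ 0.4323 -0.092  -0.2246] [ 1.   0.   0.3 -0.2  0.2  0.6  0.6  0.4 -0.   0.2]
terminal_block ('scene',) [ 0.4335 -0.0937 -0.2337] [ 0.  -0.   0.3 -0.2  0.2]
terminal_block ('side',) [ 0.4317 -0.0901 -0.2226] [ 0.  -0.   0.3 -0.   0.2]
twin_tray ('scene', 'side') [ 0.4797 -0.2868  2.8706] [ 0.7  0.2  0.  -0.1 -0.1  0.3 -0.   0.9 -0.2 -0.9]
twin_tray ('scene',) [ 0.4803 -0.2885 -0.2708] [ 0.  -0.   0.  -0.1 -0.1]
twin_tray ('side',) [ 0.4795 -0.2864 -0.2717] [ 0.  -0.2  0.8 -0.2 -0.9]
mixed_tray ('scene', 'side') [0.4592 0.2696 0.3885] [ 0.3 -0.3  0.5 -0.5  1.1  0.3  0.7 -0.  -0.1 -0. ]
mixed_tray ('scene',) [0.4596 0.2691 3.5315] [ 0.  -0.3  0.5 -0.4  1.1]
mixed_tray ('side',) [0.4591 0.273  3.5212] [-0.   0.  -0.  -0.  -0.1]
cell_fat [0.4371 0.0879] [ 0.44 -0.25  0.46  0.28] [array([0.4381, 0.0876]), array([0.4364, 0.0892])]
cell_slim [ 0.5594 -0.0612] [ 0.46 -0.36  0.49 -0.07] [array([ 0.5606, -0.0613]), array([ 0.5585, -0.0611])]Traceback (most recent call last):
  File "meas.py", line 18, in <module>
    cs={n:maskc(vision.silhouettes(k,n)[0]["mask"]) for n in P}
                ~~~~~~~~~~~~~~~~~~~~~~~^^^
IndexError: list index out of range
```

View pics/o1.png

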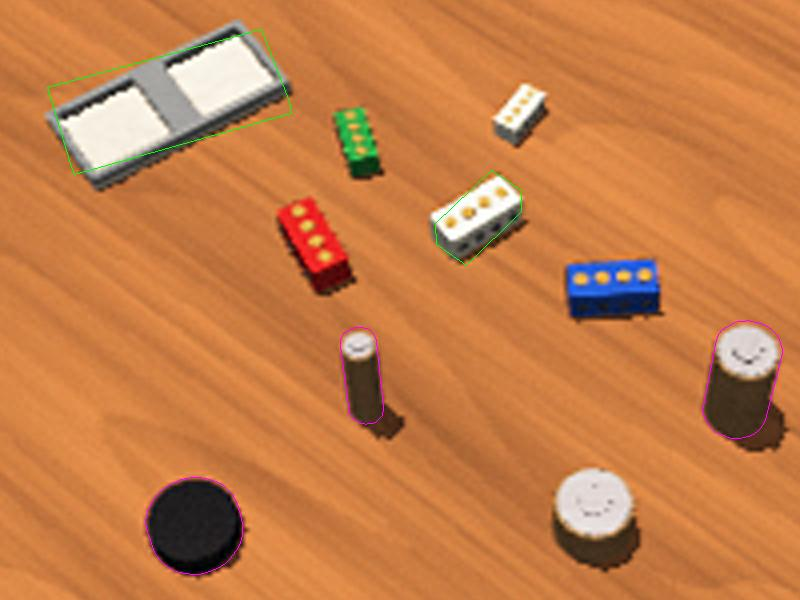

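View pics/o2.png

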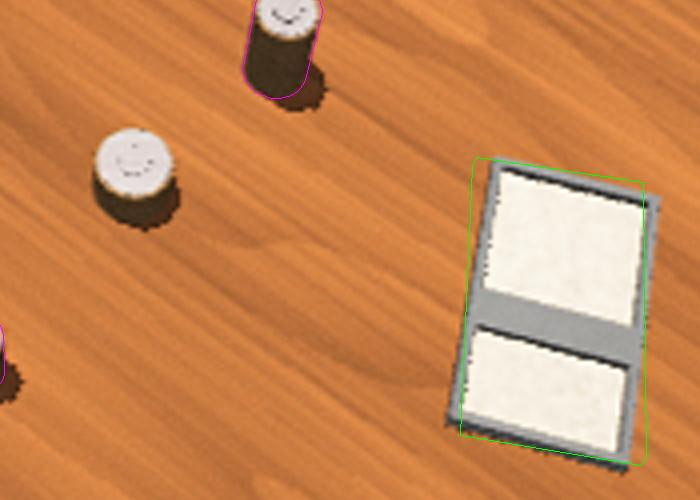

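View pics/o3.png

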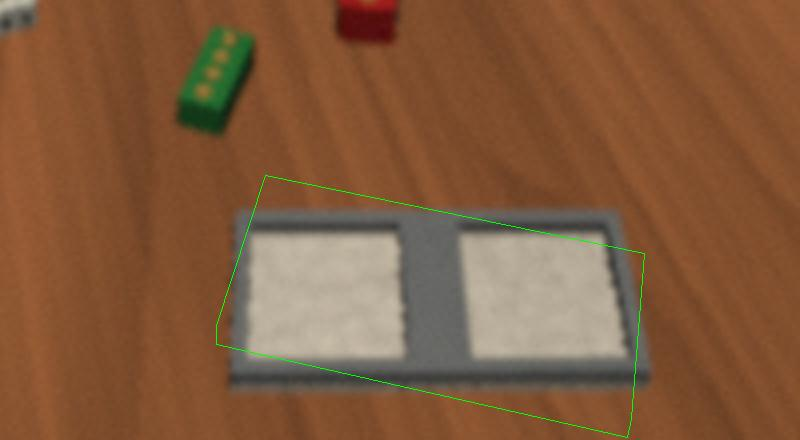

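View pics/o4.png

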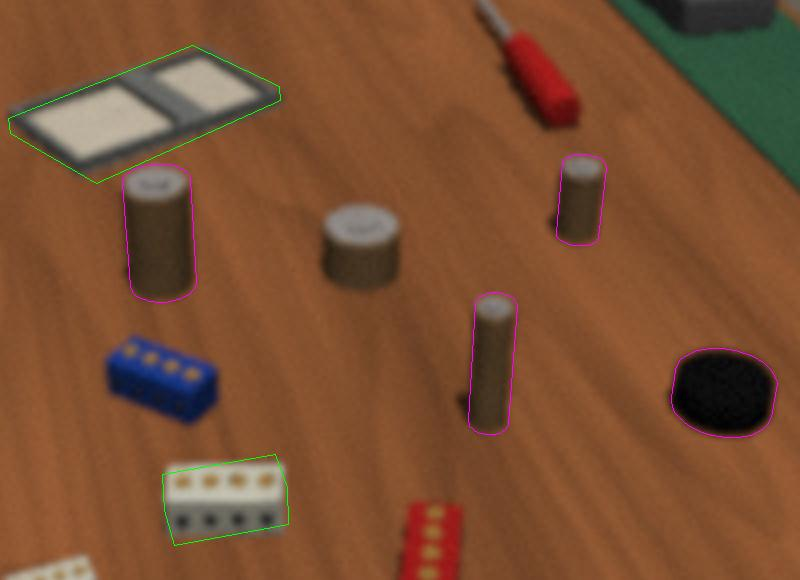

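These overlays are left over from the failed run. I'll rerun with a retry on missed detections.

```bash
python3 - <<'E'
s=open('meas.py').read()
s=s.replace('cs={n:maskc(vision.silhouettes(k,n)[0]["mask"]) for n in P}','cs={n:maskc(D[0]["mask"]) for n in P for D in [sil(k,n)]}')
s=s.replace("items=[]\n","items=[]\ndef sil(k,n):\n    for _ in range(4):\n        D=vision.silhouettes(k,n)\n        if D:return D\n        vision.camera(n)\n",1)
open('meas.py','w').write(s)
E
python3 meas.py; python3 -c "
from h import *
print(ray('scene',(416,262),.004),ray('scene',(412,298),.004),sensors.get_obs()['time_s'])"
```

```text
terminal_block ('scene', 'side') [ 0.4324 -0.0917 -0.2084] [ 0.8 -0.   0.7 -0.4  0.5  0.5  0.5  0.6  0.4  0.5]
terminal_block ('scene',) [ 0.4336 -0.093   2.9407] [-0.  -0.   0.6 -0.4  0.5]
terminal_block ('side',) [ 0.4316 -0.0901  3.0141] [ 0.  -0.   0.6  0.1  0.6]
twin_tray ('scene', 'side') [ 0.4798 -0.2867 -0.2703] [ 0.5  0.1 -0.1 -0.2  0.4  0.2 -0.   0.6  0.  -0.5]
twin_tray ('scene',) [ 0.4802 -0.288   2.856 ] [ 0.  -0.   0.1 -0.   0.1]
twin_tray ('side',) [ 0.4796 -0.2864 -0.2689] [ 0.  -0.2  0.5 -0.1 -0.5]
mixed_tray ('scene', 'side') [0.46   0.2698 3.5395] [ 0.4 -0.2  0.4 -0.2 -0.   0.4  0.9 -0.8  0.2 -0.3]
mixed_tray ('scene',) [0.4607 0.2693 0.4053] [-0.  -0.1  0.3  0.   0.1]
mixed_tray ('side',) [0.4594 0.2735 0.3631] [-0.   0.2 -0.3  0.5 -0.5]
cell_fat [0.569  0.0171] [-67.74  23.62 -66.98 -30.37] [array([0.4396, 0.0877]), array([ 0.6511, -0.1044])]
cell_slim [ 0.5606 -0.0588] [ 0.61 -0.34  0.59  0.04] [array([ 0.562 , -0.0592]), array([ 0.5596, -0.0584])]
cell_short [0.66   0.0775] [ 0.12 -0.09  0.19 -0.04] [array([0.6602, 0.0775]), array([0.6595, 0.0775])]
disc [ 0.668  -0.0783] [0.29 0.11 0.18 0.27] [array([ 0.6682, -0.0789]), array([ 0.6681, -0.0775])]
[0.43079448 0.25786057 0.004     ] [0.49948882 0.29002634 0.004     ] 3.2
```

View pics/o1.png

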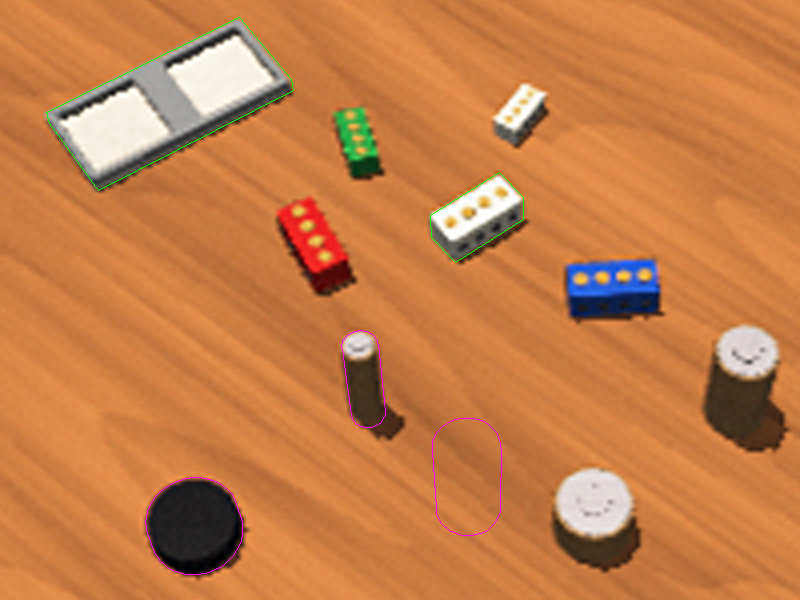

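View pics/o2.png

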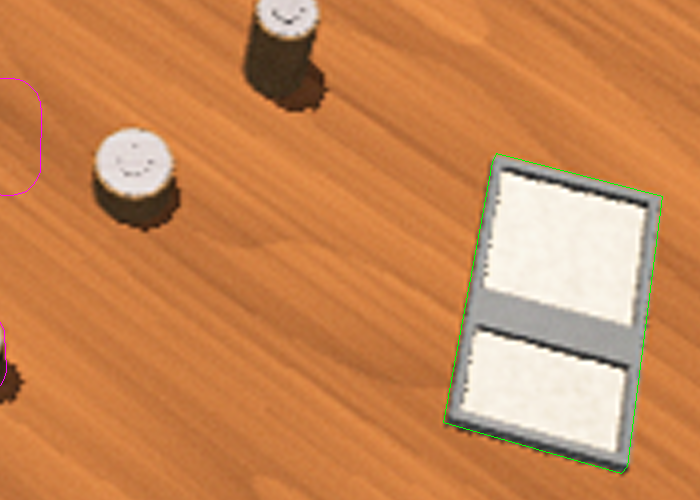

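View pics/o3.png

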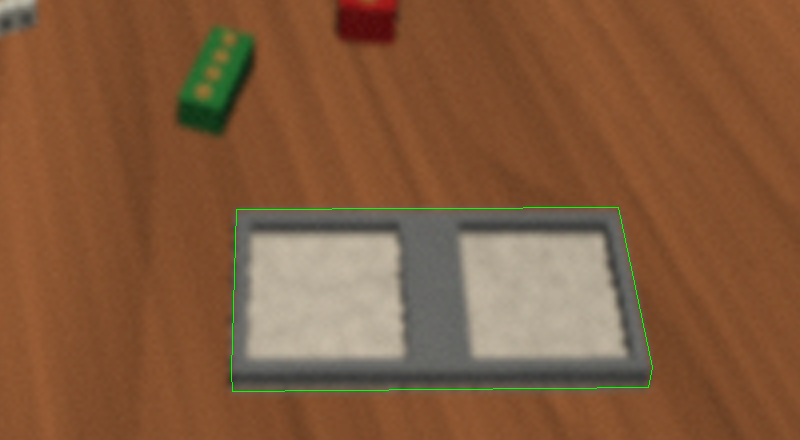

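View pics/o4.png

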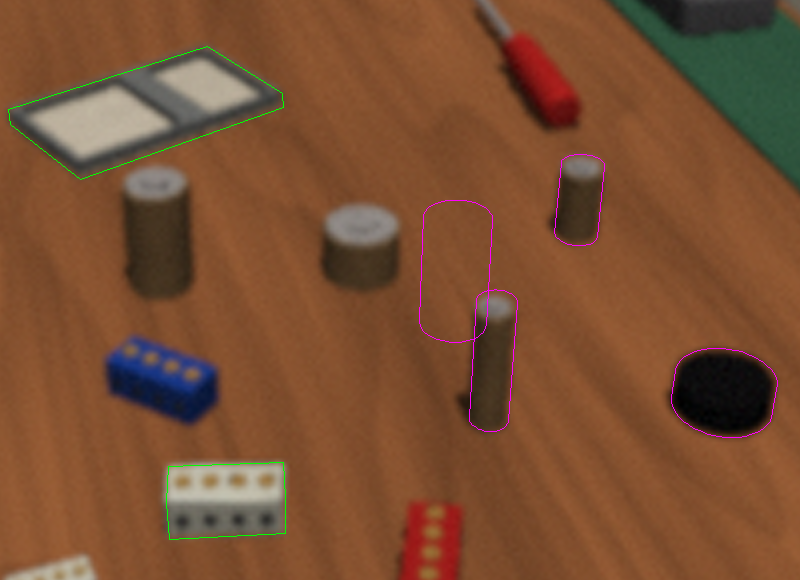

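The overlays now sit on the trays, block, slim, short and disc. The fat cell's side hit in this run was false; its earlier two-view fit (0.437, 0.088) agreed across both cameras. I'll start with the slim cell.

Emit:
arm_command(
  plan=[0,0.8,1,0,-0.3,0,0.8,1,0,-0.3,0,0.8,1,0,-0.3,0,0.8,1,0,-0.3,0,0.8,1,0,-0.3,0,0.8,1,0,-0.3,0,0.8,1,0,-0.3,0,0.8,1,0,-0.3,0,0.8,1,0,-0.3,0,0.8,1,0,-0.3,0,0.8,1,0,-0.3,0,0.8,1,0,-0.3,0,0.8,1,0,-0.3,0,0.8,1,0,-0.3],
  newtons=20,
)

```text
time_s: 4.6
ee_pos: [0.5127, -0.1157, 0.4047]
eef_rot: [3.141, -0.0, -0.27]
force: [-0.5, -0.8, 0.0]
grip_width: 0.0466
```

Emit:
arm_command(
  plan=[0,0.118,0.138,0,0,0,0.118,0.138,-0.15,0,0,0.118,0.138,-0.25,0,0,0.118,0.138,-0.25,0],
)

```text
time_s: 5.0
ee_pos: [0.5592, -0.0601, 0.2994]
eef_rot: [3.141, 0.009, -0.27]
force: [0.4, -0.0, -0.5]
grip_width: 0.0473
```

Run:
```python
from h import *
print(sensors.get_obs()['ee_pos'])
for n in("wrist","scene"): cv2.imwrite(f"pics/{n}1.png",vision.camera(n))
```

```text
[ 0.55918945 -0.06005751  0.29938672]
```

View pics/wrist1.png

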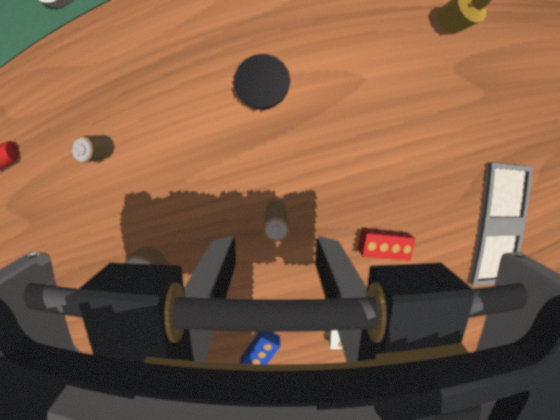

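```bash
cat >> h.py <<'E'
def wproj(X):
    p=vision.camera_params("wrist");R=cv2.Rodrigues(p["rvec"])[0];K=p["intrinsics"]
    c=np.asarray(X,float).reshape(-1,3)@R.T+p["tvec"];r=np.hypot(c[:,0],c[:,1]);t=np.arctan2(r,c[:,2])
    return np.c_[K[0,2]+K[0,0]*t*c[:,0]/r,K[1,2]+K[1,1]*t*c[:,1]/r]
def wray(uv,z):
    p=vision.camera_params("wrist");R=cv2.Rodrigues(p["rvec"])[0];K=p["intrinsics"];C=-R.T@p["tvec"]
    a=np.array([(uv[0]-K[0,2])/K[0,0],(uv[1]-K[1,2])/K[1,1]]);t=np.hypot(*a);d=R.T@np.array([*(np.sin(t)*a/t),np.cos(t)])
    return C+d*(z-C[2])/d[2]
E
python3 - <<'E'
from h import *
print(wproj([[.5597,-.0605,.065],[.5597,-.0605,0],[.668,-.0783,.016],[.660,.0775,.043]]).round(1))
print(wray((276,230),.063),wray((262,80),.016),wray((83,150),.042))
E
```

```text
[[276.  231.6]
 [275.7 210.8]
 [261.3  85. ]
 [ 84.3 152.9]]
[ 0.56027953 -0.06069705  0.063     ] [ 0.67189323 -0.07998618  0.016     ] [0.66291384 0.07860063 0.042     ]
```

Emit:
arm_command(
  plan=[0,0,0,-0.1,0,0,0,0,-0.2,0,0,0,0,-0.225,0,0,0,0,-0.225,0,0,0,0,-0.225,0,1,0,0,-0.225,0,1,0,0,-0.225,0,1,0,0,-0.225,0,1,0,0,-0.225,0,1,0,0,-0.225,0,1,0,0,-0.225,0,1,0,0,-0.225,0],
)

```text
time_s: 6.3
ee_pos: [0.5604, -0.0598, 0.215]
eef_rot: [-3.142, -0.0, -0.269]
force: [0.1, -0.2, 5.5]
grip_width: 0.0176
```

Emit:
arm_command(
  plan=[1,0,0,0.1,0,1,0,0,0.2,0,1,-0.01,-0.05,0.25,0,1,-0.03,-0.15,0.25,0,1,-0.05,-0.25,0.25,0,1,-0.07,-0.35,0.25,0,1,-0.09,-0.45,0.25,0,1,-0.11,-0.55,0.25,0,1,-0.116,-0.59,0.25,0,1,-0.116,-0.59,0.25,0,1,-0.116,-0.59,0.2,0,1,-0.116,-0.59,0.12,0,1,-0.116,-0.59,0.06,0,1,-0.116,-0.59,0.06,0,1,-0.116,-0.59,0.06,0],
)

```text
time_s: 7.8
ee_pos: [0.5145, -0.2949, 0.2392]
eef_rot: [-3.141, 0.0, -0.269]
force: [-0.1, 0.6, 0.2]
grip_width: 0.0175
```

Run:
```python
from h import *
o=sensors.get_obs();print(o['ee_pos'],o['grip_width'])
w=vision.camera("wrist");s=vision.camera("side")
cv2.imwrite("pics/m2.png",np.hstack([cv2.resize(w[100:400,100:500],(400,300)),cv2.resize(s[250:420,200:426],(400,300))]))
```

```text
[ 0.51446684 -0.29491748  0.23924801] 0.017492279494113958
```

View pics/m2.png

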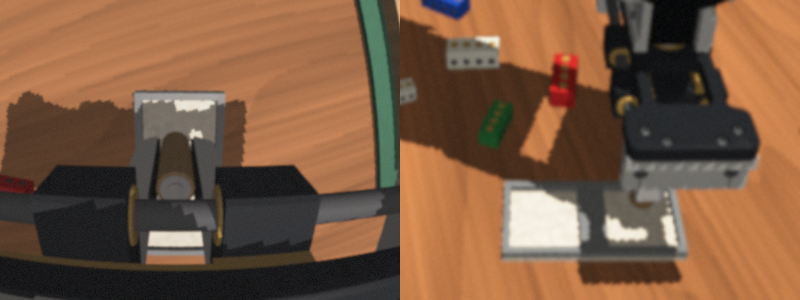

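Emit:
arm_command(
  plan=[1,0,0,-0.03,0,1,0,0,-0.05,0,1,0,0,-0.05,0,1,0,0,-0.05,0,0.3,0,0,-0.05,0,0.3,0,0,-0.05,0,0.3,0,0,-0.05,0,0.3,0,0,-0.05,0,0.3,0,0,0.02,0,0.3,0,0,0.1,0,0.3,0,0,0.2,0,0.3,0,0,0.2,0],
)

```text
time_s: 9.1
ee_pos: [0.5144, -0.2961, 0.3241]
eef_rot: [3.139, -0.008, -0.269]
force: [-0.3, -0.5, -0.4]
grip_width: 0.0331
```

Run:
```python
from h import *
o=sensors.get_obs();print(o['ee_pos'],o['grip_width'])
w=vision.camera("wrist");s=vision.camera("side")
cv2.imwrite("pics/m3.png",np.hstack([cv2.resize(w[100:400,100:500],(400,300)),cv2.resize(s[250:420,200:426],(400,300))]))
```

```text
[ 0.51444169 -0.29606365  0.32414837] 0.03313743546801913
```

View pics/m3.png

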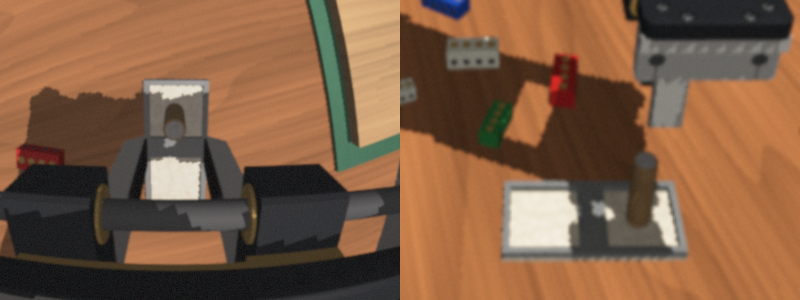

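Emit:
arm_command(
  plan=[0,0.368,0.935,0,0,0,0.368,0.935,0,0,0,0.368,0.935,0,0,0,0.368,0.935,0,0,0,0.368,0.935,0,0,0,0.368,0.935,0,0,0,0.368,0.935,0,0,0,0.368,0.935,0,0,0,0.368,0.935,0,0,0,0.368,0.935,0,0,0,0.368,0.935,0,0],
)

```text
time_s: 10.3
ee_pos: [0.6609, 0.0772, 0.3176]
eef_rot: [3.141, 0.002, -0.27]
force: [0.4, 0.5, -0.5]
grip_width: 0.0468
```

Run:
```python
from h import *
o=sensors.get_obs();print(o['ee_pos'],o['grip_width'])
w=vision.camera("wrist");cv2.imwrite("pics/w4.png",w)
print(wproj([[.6605,.078,.042],[.668,-.0783,.016]]))
for d in vision.silhouettes("cell_short","wrist"): print(d["confidence"],maskc(d["mask"]),d["at"])
```

```text
[0.66090581 0.07719052 0.31759783] 0.04682032143088483
[[274.55825351 219.15428134]
 [433.18379537 160.75878624]]
0.57 [274.62303665 214.18586387] [214.9, 276.1]
```

View pics/w4.png

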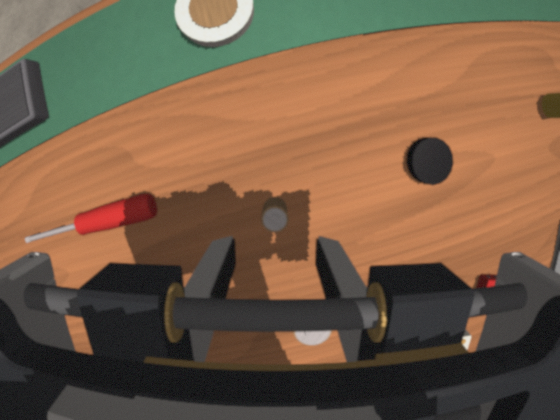

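The short cell's top is at (217,275), which matches the projected (219,275). I'll descend and grip it.

Emit:
arm_command(
  plan=[0,0,0,-0.1,0,0,0,0,-0.2,0,0,0,0,-0.272,0,0,0,0,-0.272,0,0,0,0,-0.272,0,1,0,0,-0.272,0,1,0,0,-0.272,0,1,0,0,-0.272,0,1,0,0,-0.272,0,1,0,0,-0.272,0,1,0,0,-0.272,0,1,0,0,-0.172,0,1,0,0,-0.072,0,1,0,0,0,0,1,0,0,0,0],
)

```text
time_s: 11.9
ee_pos: [0.6614, 0.0783, 0.3236]
eef_rot: [-3.139, -0.007, -0.269]
force: [0.6, 0.9, -0.8]
grip_width: 0.0223
```

Emit:
arm_command(
  plan=[1,-0.538,-0.89,0,0,1,-0.538,-0.89,0,0,1,-0.538,-0.89,0,0,1,-0.538,-0.89,0,0,1,-0.538,-0.89,0,0,1,-0.538,-0.89,0,0,1,-0.538,-0.89,0,0,1,-0.538,-0.89,0,0,1,-0.538,-0.89,0,0,1,-0.538,-0.89,0,0,1,-0.538,-0.89,0,0,1,-0.538,-0.89,-0.1,0,1,-0.538,-0.89,-0.2,0,1,-0.538,-0.89,-0.2,0],
)

```text
time_s: 13.3
ee_pos: [0.4456, -0.2759, 0.2343]
eef_rot: [-3.139, 0.008, -0.268]
force: [-1.2, 0.0, 0.1]
grip_width: 0.0225
```

Run:
```python
from h import *
o=sensors.get_obs();print(o['ee_pos'],o['grip_width'])
w=vision.camera("wrist");s=vision.camera("side")
cv2.imwrite("pics/m5.png",np.hstack([cv2.resize(w[100:400,100:500],(400,300)),cv2.resize(s[250:420,200:426],(400,300))]))
```

```text
[ 0.44559719 -0.27590145  0.2342606 ] 0.02250968129513831
```

View pics/m5.png

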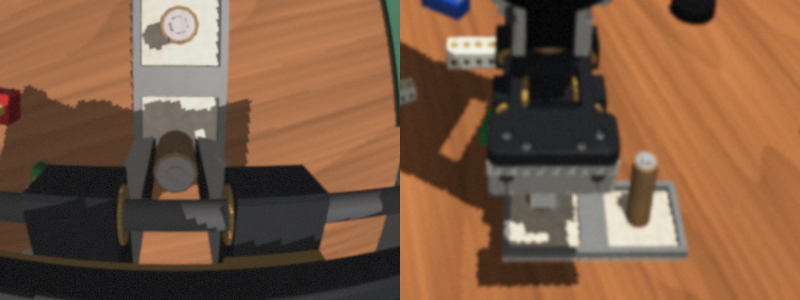

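Emit:
arm_command(
  plan=[1,0,0,-0.04,0,1,0,0,-0.061,0,1,0,0,-0.061,0,1,0,0,-0.061,0,0.2,0,0,-0.061,0,0.2,0,0,-0.061,0,0.2,0,0,-0.061,0,0.2,0,0,-0.061,0,0.2,0,0,0.02,0,0.2,0,0,0.12,0,0.2,0,0,0.2,0,0.2,0,0,0.2,0],
)

```text
time_s: 14.6
ee_pos: [0.4464, -0.278, 0.3229]
eef_rot: [3.139, -0.007, -0.269]
force: [0.6, -0.2, -0.1]
grip_width: 0.0376
```

Run:
```python
from h import *
o=sensors.get_obs();print(o['ee_pos'],o['grip_width'])
w=vision.camera("wrist");s=vision.camera("side")
cv2.imwrite("pics/m6.png",np.hstack([cv2.resize(w[100:400,100:500],(400,300)),cv2.resize(s[250:420,200:426],(400,300))]))
```

```text
[ 0.44635004 -0.27804666  0.32291494] 0.037606468848815716
```

View pics/m6.png

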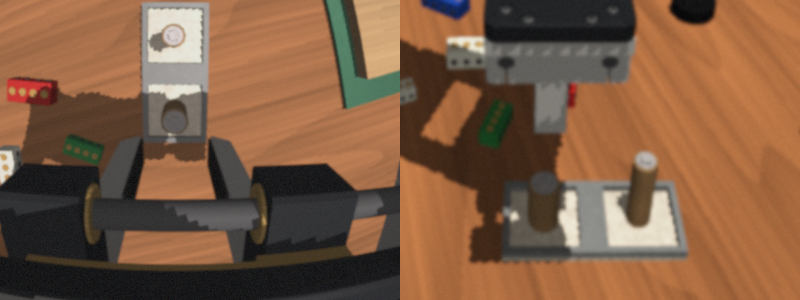

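Emit:
arm_command(
  plan=[-1,0.558,0.497,0,0.319,-1,0.558,0.497,0,0.319,-1,0.558,0.497,0,0.319,-1,0.558,0.497,0,0.319,-1,0.558,0.497,0,0.319,-1,0.558,0.497,0,0.319,-1,0.558,0.497,0,0.319,-1,0.558,0.497,0,0.319,-1,0.558,0.497,0,0.319],
)

```text
time_s: 15.6
ee_pos: [0.6686, -0.0798, 0.3175]
eef_rot: [-3.141, 0.002, 0.398]
force: [-0.8, -0.3, 0.6]
grip_width: 0.0937
```

Run:
```python
from h import *
o=sensors.get_obs();print(o['ee_pos'],o['eef_rot'],o['grip_width'])
w=vision.camera("wrist");cv2.imwrite("pics/w7.png",w)
print(wproj([[.669,-.079,.016],[.669,-.079,.008]]))
for d in vision.silhouettes("disc","wrist"): print(d["confidence"],maskc(d["mask"]),wray(maskc(d["mask"]),.012))
```

```text
[ 0.66855541 -0.07982251  0.3175248 ] [-3.14067613e+00  1.64243311e-03  3.97689875e-01] 0.09371861855103514
[[275.22029738 210.61138244]
 [275.21333506 208.63758876]]
0.55 [274.66071429 209.31719925] [ 0.66917957 -0.07854712  0.012     ]
```

View pics/w7.png

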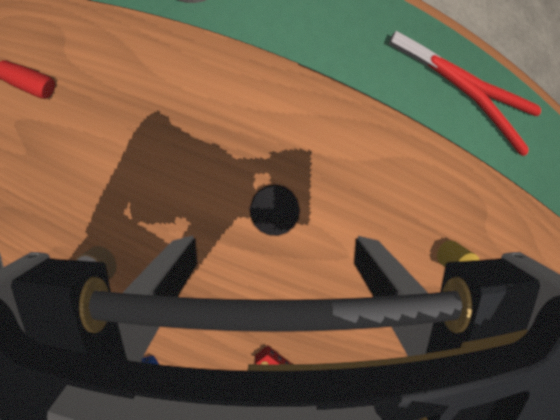

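Run:
```python
from h import *
print(ray('scene',(134,205),.02),ray('side',(445,326),.02))
```

```text
[ 0.70267356 -0.25982112  0.02      ] [ 0.69127029 -0.27758526  0.02      ]
```

Emit:
arm_command(
  plan=[-1,0,0,-0.1,0,-1,0,0,-0.2,0,-1,0,0,-0.278,0,-1,0,0,-0.278,0,-1,0,0,-0.278,0,1,0,0,-0.278,0,1,0,0,-0.278,0,1,0,0,-0.278,0,1,0,0,-0.278,0,1,0,0,-0.278,0,1,0,0,-0.278,0,1,0,0,-0.278,0,1,0,0,-0.228,0,1,0,0,-0.228,0,1,0,0,-0.228,0],
  newtons=25,
)

```text
time_s: 17.2
ee_pos: [0.6691, -0.079, 0.2273]
eef_rot: [3.141, -0.0, 0.399]
force: [-0.6, 1.0, -1.7]
grip_width: 0.0452
```

Run:
```python
from h import *
s=vision.camera("side");cv2.imwrite("pics/s8.png",cv2.resize(s[180:320,280:460],None,fx=4,fy=4))
```

```text
(no output)
```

View pics/s8.png

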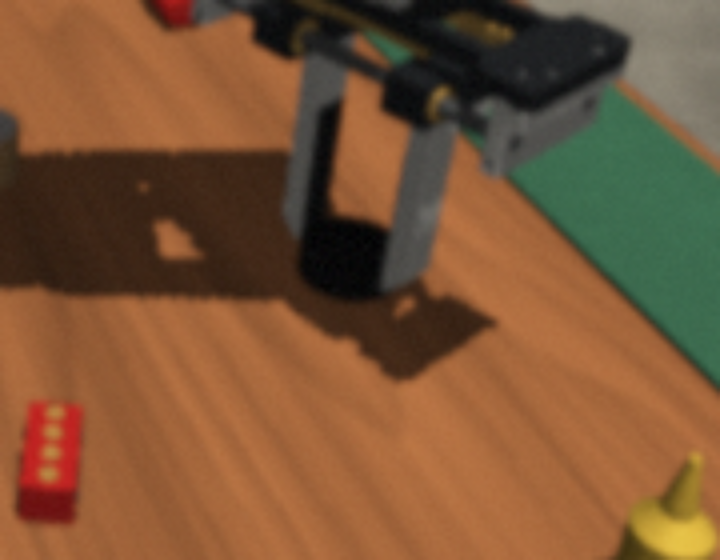

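Emit:
arm_command(
  plan=[1,0,0,0.12,0,1,0,0,0.25,0,1,-0.596,0.841,0.25,0,1,-0.596,0.841,0.25,0,1,-0.596,0.841,0.25,0,1,-0.596,0.841,0.25,0,1,-0.596,0.841,0.25,0,1,-0.596,0.841,0.25,0,1,-0.596,0.841,0.25,0,1,-0.596,0.841,0.25,0,1,-0.596,0.841,0.25,0,1,-0.596,0.841,0.25,0,1,-0.596,0.841,0.25,0,1,-0.596,0.841,0.15,0,1,-0.596,0.841,0.05,0,1,-0.596,0.841,0.05,0,1,-0.596,0.841,0.05,0],
)

```text
time_s: 18.95
ee_pos: [0.4316, 0.2567, 0.248]
eef_rot: [3.141, 0.001, 0.397]
force: [0.5, 0.4, -0.2]
grip_width: 0.0446
```

Run:
```python
from h import *
o=sensors.get_obs();print(o['ee_pos'],o['grip_width'])
w=vision.camera("wrist");s=vision.camera("scene")
cv2.imwrite("pics/m9.png",np.hstack([cv2.resize(w[100:400,100:500],(400,300)),cv2.resize(s[220:325,350:490],(400,300))]))
```

```text
[0.43163184 0.25670115 0.24797669] 0.04461137265981501
```

View pics/m9.png

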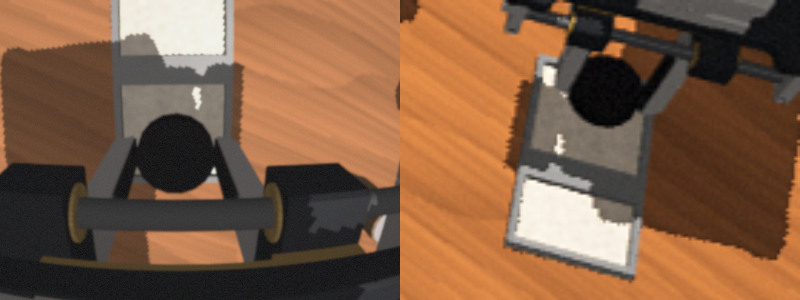

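Emit:
arm_command(
  plan=[1,0,0,-0.05,0,1,0,0,-0.08,0,1,0,0,-0.089,0,1,0,0,-0.089,0,1,0,0,-0.089,0,-0.2,0,0,-0.089,0,-0.2,0,0,-0.089,0,-0.2,0,0,-0.089,0,-0.2,0,0,-0.089,0,-0.2,0,0,0,0,-0.2,0,0,0.1,0,-0.2,0,0,0.2,0,-0.2,0,0,0.2,0,-0.2,0,0,0.2,0],
)

```text
time_s: 20.45
ee_pos: [0.4306, 0.2574, 0.3278]
eef_rot: [-3.141, -0.001, 0.399]
force: [-1.1, -0.6, -1.0]
grip_width: 0.0567
```

Run:
```python
from h import *
o=sensors.get_obs();print(o['ee_pos'],o['grip_width'])
w=vision.camera("wrist");s=vision.camera("scene");vision.camera("side")
cv2.imwrite("pics/m10.png",np.hstack([cv2.resize(w[100:400,100:500],(400,300)),cv2.resize(s[220:325,350:490],(400,300))]))
for d in vision.silhouettes("disc","wrist"): print(d["confidence"],maskc(d["mask"]),d["mask"].sum(),wray(maskc(d["mask"]),.016))
cs={}
for n in P:
    for d in vision.silhouettes("disc",n):
        c=maskc(d["mask"]);x=fitcyl({n:c},.023,.016,.004);print(n,d["confidence"],d["mask"].sum(),c,x)
for d in vision.silhouettes("cell_fat","wrist"): print(d["confidence"],maskc(d["mask"]))
for n in P:
    for d in vision.silhouettes("cell_fat",n): print(n,d["confidence"],fitcyl({n:maskc(d["mask"])},.0165,.061)[0])
```

```text
[0.4306109  0.25737497 0.32775221] 0.056733666582953465
0.97 [275.55721393 208.90248756] 2010 [0.43071081 0.25769201 0.016     ]
side 0.83 220 [208.85454545 182.79090909] (array([0.42853967, 0.2599317 ]), array([ 0.00205415, -0.0005218 ]))
0.84 [424.26879271 255.70159453]
0.31 [275.36758105 209.240399  ]
scene 0.74 [0.4382037  0.08770195]
side 0.58 [0.43677984 0.09047425]
```

View pics/m10.png

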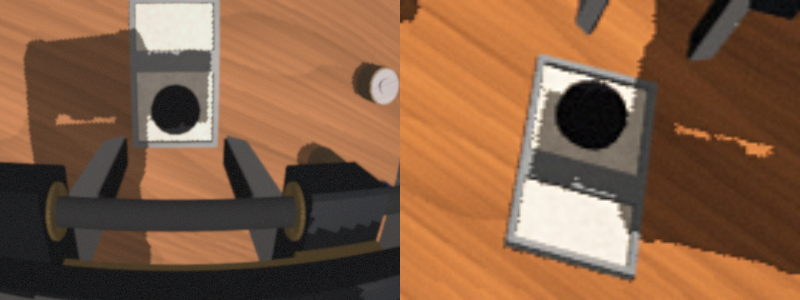

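Emit:
arm_command(
  plan=[-0.2,0.017,-0.424,0,0,-0.2,0.017,-0.424,0,0,-0.2,0.017,-0.424,0,0,-0.2,0.017,-0.424,0,0,-0.2,0.017,-0.424,0,0,-0.2,0.017,-0.424,0,0,-0.2,0.017,-0.424,0,0],
)

```text
time_s: 21.6
ee_pos: [0.4375, 0.0888, 0.3274]
eef_rot: [-3.141, 0.0, 0.4]
force: [0.4, -0.1, -0.3]
grip_width: 0.0563
```

Run:
```python
from h import *
o=sensors.get_obs();print(o['ee_pos'],o['grip_width'])
w=vision.camera("wrist");cv2.imwrite("pics/w11.png",w)
print(wproj([[.4375,.088,.061],[.4375,.088,0]]))
for d in vision.silhouettes("cell_fat","wrist"): print(d["confidence"],maskc(d["mask"]),d["mask"].sum())
from h import *
g=w[:,:,:].min(2)
for z in (.059,):
  for uv in [(275,225),(275,235)]: print(uv,wray(uv,z))
```

```text
[0.43751365 0.08876756 0.327363  ] 0.05632613936140076
[[277.11254493 222.68932242]
 [276.67997974 206.23389772]]
0.75 [275.60801394 215.45876887] 1722
(275, 225) [0.43460148 0.08852922 0.059     ]
(275, 235) [0.42698493 0.08531171 0.059     ]
```

View pics/w11.png

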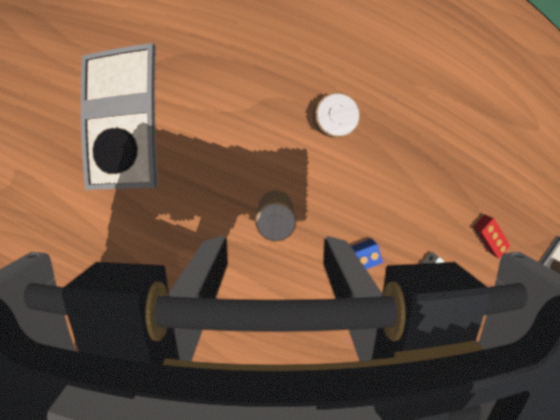

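Run:
```python
from h import *
w=vision.camera("wrist")
def hc(X):
    h=cv2.convexHull(wproj(X).astype(np.float32));m=cv2.moments(h);return np.array([m['m10']/m['m00'],m['m01']/m['m00']])
for d in vision.silhouettes("cell_fat","wrist"):
    c=maskc(d["mask"]); s=least_squares(lambda q:hc(cyl(*q,.0165,.061))-c,[.4375,.088]);print(d["confidence"],c,s.x,s.fun)
cv2.imwrite("pics/w12.png",cv2.resize(w[160:260,220:330],None,fx=5,fy=5))
```

```text
0.79 [275.78925121 215.55676329] [0.4381346  0.08904142] [0.00878221 0.00227591]
```

View pics/w12.png

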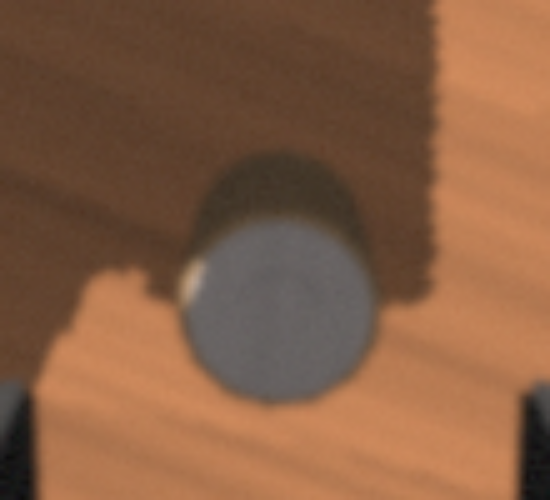

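Emit:
arm_command(
  plan=[-0.2,0,0,-0.1,0,-0.2,0,0,-0.2,0,-0.2,0,0,-0.277,0,-0.2,0,0,-0.277,0,-0.2,0,0,-0.277,0,1,0,0,-0.277,0,1,0,0,-0.277,0,1,0,0,-0.277,0,1,0,0,-0.277,0,1,0,0,-0.277,0,1,0,0,-0.277,0,1,0,0,-0.177,0,1,0,0,-0.077,0,1,0,0,0,0,1,0,0,0,0,1,0,0,0,0],
  newtons=30,
)

```text
time_s: 23.4
ee_pos: [0.4373, 0.0878, 0.3274]
eef_rot: [3.141, -0.001, 0.399]
force: [0.4, 0.2, -2.2]
grip_width: 0.0323
```

Emit:
arm_command(
  plan=[1,-0.017,0.424,0,0,1,-0.017,0.424,0,0,1,-0.017,0.424,0,0,1,-0.017,0.424,0,0,1,-0.017,0.424,0,0,1,-0.017,0.424,0,0,1,-0.017,0.424,0,0,1,-0.017,0.424,-0.1,0,1,-0.017,0.424,-0.18,0,1,-0.017,0.424,-0.18,0,1,-0.017,0.424,-0.18,0],
)

```text
time_s: 24.5
ee_pos: [0.4311, 0.2569, 0.2561]
eef_rot: [3.142, 0.0, 0.398]
force: [0.4, -0.5, -1.0]
grip_width: 0.0323
```

Run:
```python
from h import *
o=sensors.get_obs();print(o['ee_pos'],o['grip_width'])
w=vision.camera("wrist");s=vision.camera("side")
cv2.imwrite("pics/m13.png",np.hstack([cv2.resize(w[100:400,100:500],(400,300)),cv2.resize(s[130:220,170:290],(400,300))]))
```

```text
[0.43113393 0.25687156 0.25612753] 0.032272323329328625
```

View pics/m13.png

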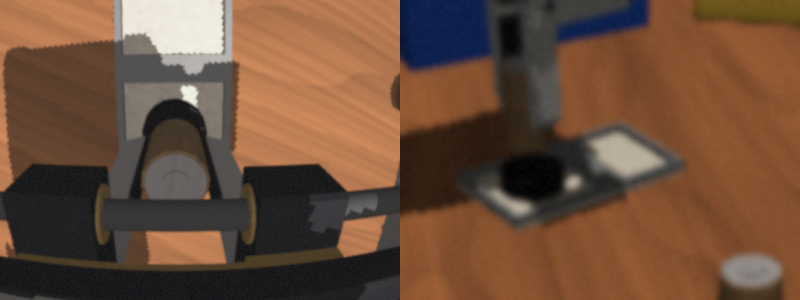

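Centred over the disc. I'll lower, release and retreat.

Emit:
arm_command(
  plan=[1,0,0,-0.025,0,1,0,0,-0.04,0,1,0,0,-0.046,0,1,0,0,-0.046,0,1,0,0,-0.046,0,0,0,0,-0.046,0,0,0,0,-0.046,0,0,0,0,-0.046,0,0,0,0,-0.046,0,0,0,0,0,0,0,0,0,0.08,0,0,0,0,0.2,0,0,0,0,0.25,0,0,0,0,0.25,0],
)

```text
time_s: 26.0
ee_pos: [0.4309, 0.2575, 0.3584]
eef_rot: [-3.141, -0.005, 0.399]
force: [0.3, 0.0, -0.4]
grip_width: 0.047
```

Run:
```python
from h import *
o=sensors.get_obs();print(o['ee_pos'],o['grip_width'])
w=vision.camera("wrist");s=vision.camera("side")
cv2.imwrite("pics/m14.png",np.hstack([cv2.resize(w[100:400,100:500],(400,300)),cv2.resize(s[130:220,170:290],(400,300))]))
```

```text
[0.43092771 0.25753531 0.35839059] 0.04697352083610156
```

View pics/m14.png

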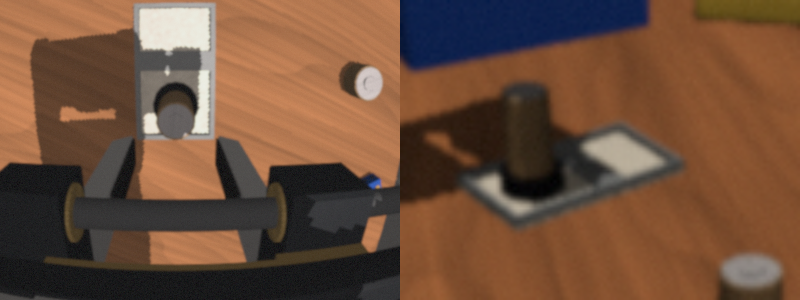

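Emit:
arm_command(
  plan=[0,0.005,-0.873,0,-0.29,0,0.005,-0.873,0,-0.29,0,0.005,-0.873,0,-0.29,0,0.005,-0.873,0,-0.29,0,0.005,-0.873,0,-0.29,0,0.005,-0.873,0,-0.29,0,0.005,-0.873,0,-0.29,0,0.005,-0.873,0,-0.29,0,0.005,-0.873,0,-0.29,0,0.005,-0.873,-0.09,-0.29,0,0.005,-0.873,-0.15,-0.29,0,0.005,-0.873,-0.15,-0.29,0,0.005,-0.873,-0.15,-0.29],
)

```text
time_s: 27.4
ee_pos: [0.433, -0.0908, 0.2956]
eef_rot: [-3.141, 0.001, -0.207]
force: [0.5, -0.5, -0.1]
grip_width: 0.047
```

Run:
```python
from h import *
o=sensors.get_obs();print(o['ee_pos'],o['eef_rot'],o['grip_width'])
w=vision.camera("wrist")
for d in vision.silhouettes("terminal_block","wrist"):
    m=d["mask"];c=maskc(m);print(d["confidence"],c,m.sum(),wray(c,.015),end=' ')
    k=max(cv2.findContours(m.astype(np.uint8),0,1)[0],key=len);b=cv2.boxPoints(cv2.minAreaRect(k));q=np.array([wray(p,.018)[:2] for p in b])
    e=[q[1]-q[0],q[2]-q[1]];print([ (round(float(np.hypot(*v)),4),round(float(np.arctan2(v[1],v[0])),3)) for v in e])
im=w.copy();cv2.polylines(im,[cv2.convexHull(wproj(box(.4325,-.0918,-.21,.048,.022,0,.02)[:4]).astype(np.float32)).astype(int)],True,(255,0,255),1)
cv2.imwrite("pics/w15.png",im);cv2.imwrite("pics/w15c.png",cv2.resize(im[160:280,200:360],None,fx=5,fy=5,interpolation=cv2.INTER_CUBIC))
```

```text
[ 0.43296428 -0.09084182  0.29561029] [-3.14143188e+00  9.89915740e-04 -2.07244138e-01] 0.04702382035724436
0.93 [377.26898734 193.96940928] 948 [ 0.43528008 -0.1788679   0.015     ] [(0.0175, -0.602), (0.0418, -2.154)]
0.74 [328.7140411  118.78995434] 1752 [ 0.50381692 -0.14928858  0.015     ] [(0.0234, -0.4), (0.0498, -1.94)]
0.67 [277.24577861 215.47217011] 1599 [ 0.43457222 -0.09265964  0.015     ] [(0.0501, -0.241), (0.0225, -1.804)]
0.55 [318.65432099 284.81481481] 81 [ 0.36470676 -0.115716    0.015     ] [(0.0031, -1.49), (0.0259, -3.051)]
0.55 [185.16476841 243.77752468] 1317 [ 0.42624951 -0.00931131  0.015     ] [(0.0528, -0.84), (0.0228, -2.36)]
```

View pics/w15.png

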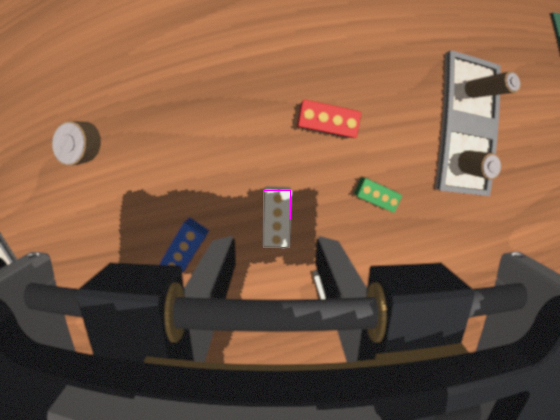

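View pics/w15c.png

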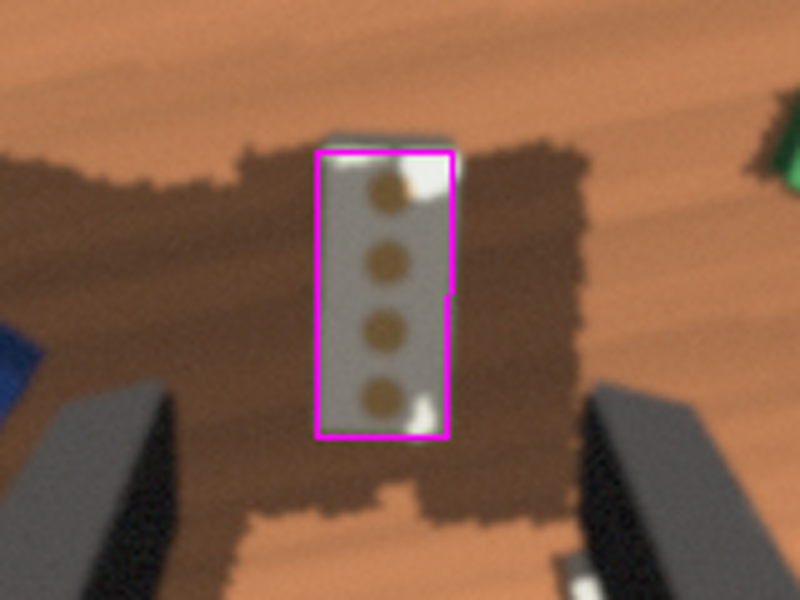

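Emit:
arm_command(
  plan=[0,0,0,-0.1,-0.014,0,0,0,-0.18,-0.014,0,0,0,-0.222,-0.014,0,0,0,-0.222,-0.014,0,0,0,-0.222,-0.014,1,0,0,-0.222,-0.014,1,0,0,-0.222,-0.014,1,0,0,-0.222,-0.014,1,0,0,-0.222,-0.014,1,0,0,-0.222,-0.014,1,0,0,-0.222,-0.014,1,0,0,-0.122,-0.014,1,0,0,0,-0.014,1,0,0,0.05,-0.014,1,0,0,0.05,-0.014],
  newtons=25,
)

```text
time_s: 29.0
ee_pos: [0.433, -0.0918, 0.3182]
eef_rot: [3.141, -0.005, -0.238]
force: [-0.1, 0.4, -0.8]
grip_width: 0.0219
```

Emit:
arm_command(
  plan=[1,0.17,0.946,0,0.6,1,0.17,0.946,0,0.6,1,0.17,0.946,0,0.6,1,0.17,0.946,0,0.6,1,0.17,0.946,0,0.6,1,0.17,0.946,0,0.6,1,0.17,0.946,0,0.6,1,0.17,0.946,0,0.6,1,0.17,0.946,0,0.6,1,0.17,0.946,0,0.6,1,0.17,0.946,0,0.6],
)

```text
time_s: 30.1
ee_pos: [0.5006, 0.2862, 0.3142]
eef_rot: [-3.141, 0.002, 1.016]
force: [-0.2, -0.1, -0.0]
grip_width: 0.0219
```

Emit:
arm_command(
  plan=[1,0,0,0,0.454,1,0,0,0,0.454,1,0,0,0,0.454,1,0,0,0,0.454,1,0,0,0,0.454,1,0,0,0,0.454,1,0,0,0,0.454,1,0,0,0,0.454,1,0,0,0,0.454],
)

```text
time_s: 31.0
ee_pos: [0.5008, 0.2861, 0.3153]
eef_rot: [-3.141, 0.0, 1.966]
force: [-0.4, -0.3, -1.0]
grip_width: 0.0215
```

Run:
```python
from h import *
o=sensors.get_obs();print(o['ee_pos'],o['eef_rot'],o['grip_width'])
w=vision.camera("wrist")
im=w.copy()
t=.398;T=np.array([.46,.2697]);R=np.array([[np.cos(t),-np.sin(t)],[np.sin(t),np.cos(t)]])
for cx,l in((-.032,.068),(.044,.044)):
    c=T+R@[cx,0];print(c)
    for z,col in((.01,(255,0,255)),):
        cv2.polylines(im,[cv2.convexHull(wproj(box(*c,t,l,.072,0,z)[:4]).astype(np.float32)).astype(int)],True,col,1)
cv2.imwrite("pics/w16.png",cv2.resize(im[60:330,130:430],None,fx=2.2,fy=2.2,interpolation=cv2.INTER_CUBIC))
```

```text
[0.50079875 0.28606827 0.31525792] [-3.14131426e+00  2.77034180e-05  1.96565260e+00] 0.021532122849570012
[0.43050118 0.25729759]
[0.50056087 0.28675332]
```

View pics/w16.png

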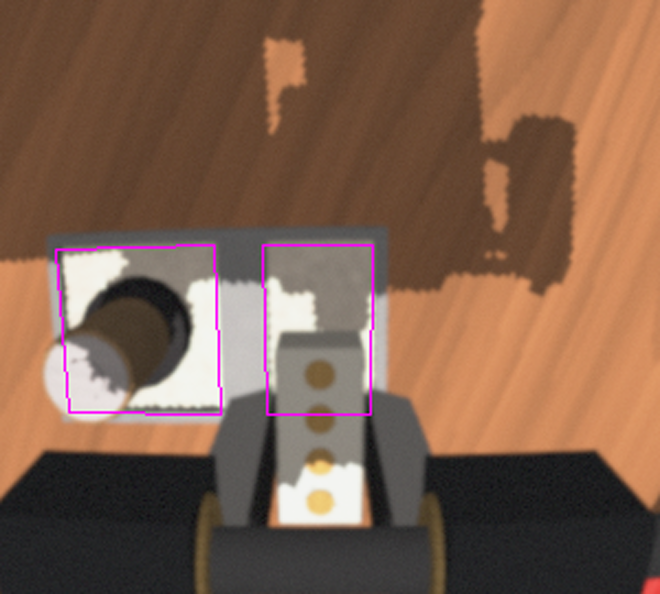

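Emit:
arm_command(
  plan=[1,0,0,-0.1,0,1,0,0,-0.18,0,1,0,0,-0.22,0,1,0,0,-0.24,0,1,0,0,-0.26,0,1,0,0,-0.261,0,1,0,0,-0.261,0,1,0,0,-0.261,0,0.35,0,0,-0.261,0,0.35,0,0,-0.261,0,0.35,0,0,-0.261,0,0.35,0,0,-0.261,0,0.35,0,0,-0.2,0,0.35,0,0,-0.1,0,0.35,0,0,0,0,0.35,0,0,0.1,0,0.35,0,0,0.2,0,0.35,0,0,0.2,0],
)

```text
time_s: 32.85
ee_pos: [0.5008, 0.2867, 0.4012]
eef_rot: [3.133, -0.001, 1.969]
force: [1.0, 1.1, -1.0]
grip_width: 0.0301
```

Emit:
arm_command(
  plan=[0.35,-0.1,-0.4,0,0,0.35,-0.1,-0.4,0,0,0.35,-0.1,-0.4,0,0,0.35,-0.1,-0.4,0,0,0.35,-0.1,-0.4,0,0,0.35,-0.1,-0.4,0,0],
)

```text
time_s: 33.45
ee_pos: [0.461, 0.1272, 0.3954]
eef_rot: [3.141, -0.0, 1.969]
force: [-0.1, 1.1, 0.2]
grip_width: 0.0305
```

Run:
```python
from h import *
o=sensors.get_obs();print(o['time_s'],o['ee_pos'],o['grip_width'],o['force'])
for n in("scene","side","wrist"): cv2.imwrite(f"pics/{n}17.png",vision.camera(n))
```

```text
33.45 [0.46102339 0.12720986 0.39539402] 0.030534564839713212 [-0.12468993  1.07847245  0.1858521 ]
```

View pics/scene17.png

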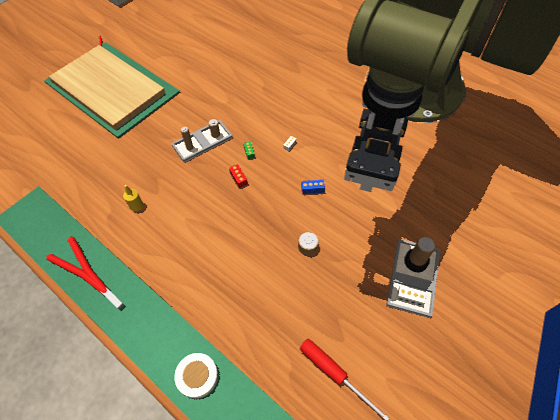

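View pics/side17.png

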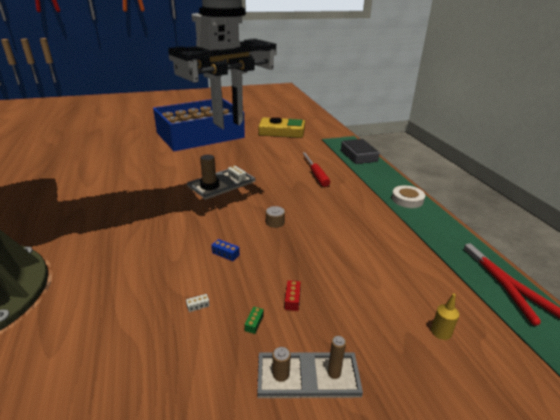

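View pics/wrist17.png

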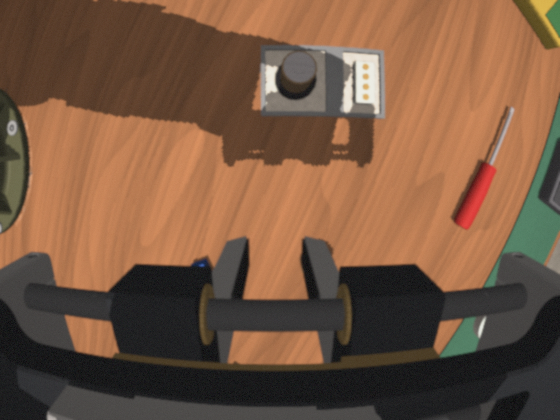

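All five items appear placed. One last enlarged check before handing in.

Run:
```python
from h import *
w=cv2.imread("pics/wrist17.png");s=cv2.imread("pics/scene17.png");d=cv2.imread("pics/side17.png")
t=.398;T=np.array([.46,.2697]);R=np.array([[np.cos(t),-np.sin(t)],[np.sin(t),np.cos(t)]])
c=T+R@[.044,0];cf=T+R@[-.032,0]
im=cv2.resize(s[225:325,370:460],None,fx=4,fy=4,interpolation=cv2.INTER_CUBIC)
for X in (box(*c,t+np.pi/2,.048,.022,.02,.004),cyl(*cf,.0165,.061,.02),cyl(*cf,.023,.016,.004)):
    h=cv2.convexHull(((proj("scene",X)-[370,225]+.5)*4-.5).astype(np.float32)).astype(int);cv2.polylines(im,[h],True,(255,0,255),1)
a=cv2.resize(w[30:130,245:400],(400,258));b=cv2.resize(d[320:410,240:380],(400,258),interpolation=cv2.INTER_CUBIC)
cv2.imwrite("pics/fin.png",np.hstack([cv2.resize(im,(360,400)),cv2.resize(np.vstack([a,b]),(310,400))]))
```

```text
(no output)
```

View pics/fin.png

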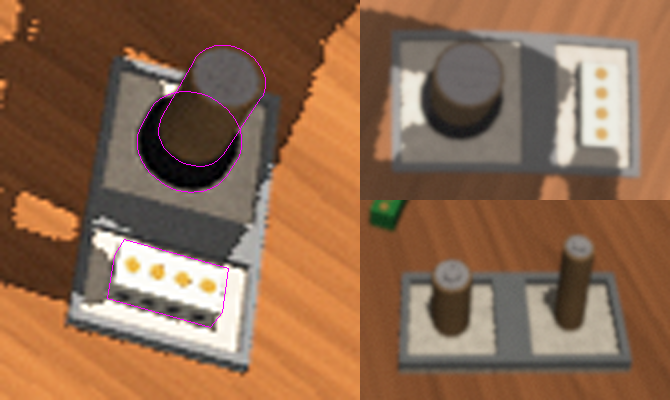

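The overlays match: fat cell centred on the disc, block flat and lengthwise with its screws up, both small cells upright. Handing in.

```bash
python3 -c "
from station import job
print(job.hand_in())"
```

```text
the job is handed in; nothing more can be done
None
```

Both kits are made up and the job is handed in, at about 33.5 s on the robot's clock; no verdict came back.

- **Twin tray:** the slim cell and the small short cell stand upright, one in each compartment.
- **Mixed tray:** the disc lies flat in the wide compartment with the fat cell standing in its middle. The larger white terminal block is lengthwise in the narrow compartment, screws up.
- **Order:** I placed the parts in the order you listed them: slim, short, disc, fat cell, block.
- **Left alone:** the squat cell, the glue bottle and the screwdriver were never touched and look unmoved by eye in the last scene, side and wrist views.

**Last checks:** the expected outlines of the disc, fat cell and block matched the final scene picture to about 1 mm. The gripper was empty and clear of everything.

**What disagreed along the way:**
- The network once reported a false fat cell in the side view. I rejected it in favour of the earlier two-camera fit, which a wrist view then confirmed.
- The first shape fits for the trays, block and cells stalled numerically. I redid them before moving anything.
- The block's yaw differed by up to about 0.1 rad between cameras, so I set the grasp from a close wrist view.

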